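# Clamp a turned wooden barrel in the bead-maker's drilling jig

### The arm

A 6-joint arm with a two-finger parallel gripper is mounted at the origin on the work surface. World frame = base frame: x ahead of the robot, y to its left, z up, the work surface at z = 0. Lengths are in m, angles in rad, forces in N, time in s.
With the tool pointing down it reaches from about 0.3 to 0.95 m from the base axis. Payload 3.1 kg.
Tool frame: the origin (TCP) lies midway between the tips of the shut fingers; the grasp point (between the pads) lies 19 mm behind it; z points along the fingers, y is the direction in which the jaws open and shut (so a half turn about z gives the same grasp; the last joint's range is limited). The gripper opens to 85 mm and grips with 20 to 120 N. Pads are 22 mm wide; open, the fingers measure 114 mm over their backs; the gripper's body (76 mm by 85 mm) begins 54 mm behind the grasp point. The pads swing forward as they close: fully open they stand 13 mm farther back than shut.
Start: joints at [1.065, 0.308, 1.634, -0, 1.2, -0.07], TCP at [0.264, 0.567, 0.2] pointing down, gripper open.
Joint ranges: [-3.06, 3.06], [-0.79, 1.96], [0.05, 2.63], [-1.19, 4.34], [0.05, 2.64], [-2.94, 2.94]. Speed limits (rad/s): [2.79, 2.79, 3.14, 3.14, 3.14, 3.14].

### API

Orientations are given as a unit quaternion [w, x, y, z].
In Python, from bench import bot gives the robot as it stands.
- The arm moves only by the shell command python3 -m pendant 'ROWS' [FORCE]. ROWS is text: rows parted by semicolons, each of 5 numbers parted by spaces: the shift along the tool's x, y, z in cm, then the turn about the tool's z in rad, then the finger opening in cm, from 0 to 8.54. A call has 1 to 10 rows; each row is the pose to reach, as a shift and turn from the pose commanded when the call began, along the tool's axes at that moment; what a row does not reach only later rows make up. A row lasts 1/12 s, in which the tool goes at most 41.7 mm and 7.16 degrees, less where a joint would pass 70% of its speed; a pose out of reach is approached as far as the arm can. A call with a gripper value outside its range is refused whole. The fingers move at their own pace and stop on an object; FORCE is the grip in N (left out, the last holds). Time passes only in rows, so rows that repeat a pose let the fingers close. It gives the time, the measured TCP pose, the force and the opening at its end, in the units of the state.
- bot.get_obs(): the state, without advancing time (a new reading comes with each control period).
- bot.camera(name): name is "scene" or "top" or "wrist"; returns the picture (420x560x3 uint8, red, green, blue); there is no depth.
- bot.camera_params(name): a dict with "intrinsics" (3x3 intrinsics, pixels), "R" (3x3) and "t" (3): a world point X has camera coordinates R X + t. Camera axes: x right, y down, z forward; pixel columns grow to the right and rows downward; lengths in m; the calibration is good to about 2 mm. A picture is of the moment at which its call begins: read the wrist's pose just before it. camera_params takes no time and is no camera call; for the wrist camera it gives the pose at the moment of the call.
- bot.sign_off(): hands the job in, once; it reports no verdict.
The state is a dict: "time": time; "joint_pos": joint angles; "qd": joint speeds; "effort": joint torques, N m; "position": TCP position; "ee_rot": TCP orientation; "ft_force": force on the tool from outside, world axes, zero at the start; "wrist_torque": the same for the moment, N m; "opening": opening from 0.0 (shut) to 1.0 (fully open).
Only numpy, scipy, OpenCV 4.12 (cv2) and the standard library are available. Lean on these libraries where they do the work, as an engineer would, in place of code of your own. Each camera call takes 0.05 s, during which the arm holds its last target. There are 200 camera calls.

### The job

Get the pale wooden barrel with the red bands ready for drilling: lift the jig's sprung yellow clamp bar by its red knob and turn it well aside, lay the barrel in the two V saddles and slide it along them until you feel it press lightly but definitely on the blue end stop, then let it go, bring the bar back over it, down between the fork's prongs, and let it down gently so that its spring holds the barrel. The barrel is to be marked by neither a hard push on the stop nor a bar snapping down; leave the dark barrel and everything else on the table where it is.

Things in the scene. Friction and masses are not known exactly. Their poses are not given: they have to be found in the camera images.
- jig: Drilling jig fixed to the table: aluminium base plate 200 x 176 mm, 12 mm thick. Origin on the table top under the seat; z up. Seen along its axes: blue end stop at the -y end, steel post and dark fork on the +x side; at rest the yellow bar runs from the post over the seat towards -x, its red knob 60 mm beyond the seat at x = -60 mm.
- seat (a point): Where the barrel's centre belongs, 50 mm above the table, axes as the jig's: the barrel lies along y. Two grey 90 degree V saddles, 16 mm thick, centred 45 mm either side along y, reaching 4 mm above this point and 28 mm to either side in x, carry it. Between them a 74 mm gap for the fingers is free down to the base plate 38 mm below.
- post (a point): Top of the fixed steel post, 125 mm above the table, 14 mm thick (the bar's sleeve on it 27 mm), 85 mm from the jig's origin along its +x. The bar lifts and turns on it.
- stop: Blue end stop, a rigid fixed block 36 mm wide, 14 mm thick, top 70 mm above the table. Origin at the foot (12 mm above the table) of the face that the barrel's end must meet, 65 mm from the jig's origin along its -y; axes as the jig's. A light press of 3 N or more counts as felt; more than 20 N marks the barrel.
- fork: Dark steel fork fixed on the jig at its x = +64 mm, y = 0 (origin 12 mm above the table; axes as the jig's). Two prongs, 8 mm wide, 10 mm deep, tops 79 mm above the table, with a 17 mm gap in which the 14 mm wide bar sits at turn = 0. The bar turns out of or into it only when lifted by more than 20 mm; do not force it sideways.
- bar: Yellow clamp bar, 14 mm wide, 10 mm thick, reaching 153 mm from the post's axis along its own -x. Origin on the post's axis, at table height when lift = 0; then the bar's top is 69 mm and the rubber pad below it 55 mm above the table. On a barrel in the saddles it rests at lift = 0.008. A press or blow over 25 N on the barrel marks it.
- lift (a joint): How far the bar is lifted, in m: 0 at its lowest, 0.036 at most. A spring and the bar's weight pull it down with about 6 N at 0, 7 N at 8 mm and 9 N at 30 mm; let go it snaps down.
- turn (a joint): Turn of the bar about the post, rad: 0 across the seat (along the jig's -x), growing clockwise seen from above, towards the jig's +y, to 1.40. Well aside is over 1.0. It turns easily and stays where left. Let down there it rests at lift 0 outside the fork and must be lifted again to come back.
- grip (a point): Middle of the upright red knob, 20 mm in diameter, 43 mm high, on the bar 145 mm from the post's axis; this point is 25 mm above the bar's top (94 mm above the table at lift 0). The knob spins freely about its upright axis, so the hand need not turn with the bar.
- rack: Plywood rack fixed to the table, 130 x 140 mm, 6 mm thick. Two V troughs along its x axis at y = -40 and +40 mm, each of two wooden saddles 16 mm thick at x = -45 and +45 mm, hold a barrel's axis 35 mm above the table. Origin under its middle on the table top.
- barrel: The barrel to be clamped: pale turned wood with two red bands, 26 mm in diameter, 130 mm long, about 50 g, alike at both ends. Origin at its centre, its x axis along it. It starts lying in one of the rack's two troughs.
- dark_barrel: Another barrel of the same size (26 x 130 mm), dark wood without bands, in the other trough; to be left there. Origin at its centre, x along it.
- cone: Orange thread cone standing up, 52 mm wide, 90 mm high; bystander. Origin under its middle.
- tape: Pale roll, 90 mm wide, 24 mm high; bystander. Origin under its middle.
- jar: Amber jar, 60 mm wide, 85 mm high; bystander. Origin under its middle.
- stone: Pale polished stone, 48 mm wide, 28 mm high; bystander. Origin under its middle.
- dish: Small terracotta dish, 90 mm wide, 30 mm high; bystander. Origin under its middle.
- driver: Red-handled screwdriver lying on the table, about 200 mm long; bystander.
Not all that is in view belongs to the job. There is more than one size of the barrel; the one meant has the size given above. Of the things shaped like the dark_barrel, the wood one is meant.

How it is judged:
By the outcome, as a careful person would: the job done as asked, in the order asked, and still so for the second after the job is handed in, with the robot touching nothing.
It also fails if it takes over 72 s, if anything falls off the work surface, if the arm or the gripper's body presses on something with over 40 N, if the wrist force passes 120 N, or if a joint passes its speed limit or range.

## Working session

There is one attempt and no reset: what is moved stays moved. The work goes in short steps, Python scripts to look and compute and a shell command to move; the robot and the scene stay as the last step left them, time stands still between calls to the robot, and variables do not carry over. Pictures are saved under pics/ and viewed, about 8 in all and at most 12, crops included, and the job is handed in when it is done.

```bash
mkdir -p pics; ls
python3 - <<'E'
from bench import bot
import cv2,numpy as np
o=bot.get_obs(); print(o)
for n in ("scene","top"):
    im=bot.camera(n); cv2.imwrite(f"pics/{n}0.png",im[:,:,::-1]); p=bot.camera_params(n); print(n,{k:np.round(v,4).tolist() for k,v in p.items()})
a=cv2.imread("pics/scene0.png");b=cv2.imread("pics/top0.png")
E
```

```text
pics
{'time': 0.0, 'joint_pos': array([ 1.06531720e+00,  3.09024397e-01,  1.63520442e+00,  4.97172905e-05,
        1.19969180e+00, -6.96628412e-02]), 'qd': array([ 1.12444622e-03, -9.49926959e-04,  9.03713300e-05, -1.15261677e-03,
        5.21119809e-04,  6.84352556e-04]), 'effort': array([ 7.18184929e-04, -4.15268111e+01, -2.76665694e+01, -1.95750822e-04,
        1.03460712e-02,  2.89439163e-05]), 'position': array([0.26339574, 0.56579344, 0.19882657]), 'ee_rot': array([-3.52338074e-04,  2.16196392e-01,  9.76349202e-01, -1.10961631e-03]), 'ft_force': array([ 0.10759407, -0.27743443, -0.47917544]), 'wrist_torque': array([-0.02108818, -0.05778669,  0.01611649]), 'opening': 0.9974892370415026}
scene {'intrinsics': [[441.0397, 0.0, 270.536], [0.0, 441.0397, 209.6135], [0.0, 0.0, 1.0]], 'R': [[0.3034, 0.9528, 0.004], [0.6111, -0.1914, -0.7681], [-0.7311, 0.2355, -0.6403]], 't': [-0.1389, -0.2795, 1.6626]}
top {'intrinsics': [[456.3061, 0.0, 284.8428], [0.0, 456.3061, 205.8904], [0.0, 0.0, 1.0]], 'R': [[-0.0225, -0.9997, -0.0009], [-0.977, 0.0222, -0.2121], [0.2121, -0.0039, -0.9772]], 't': [0.0099, 0.5839, 1.5665]}
```

View pics/scene0.png

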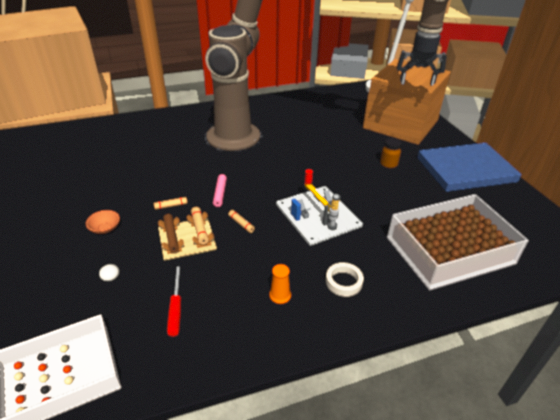

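View pics/top0.png

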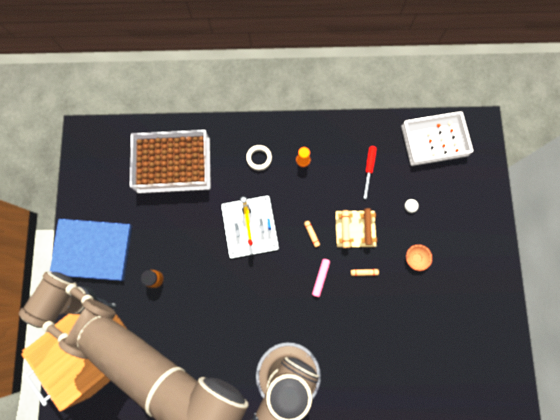

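Scene view: jig at (320,213), rack at (187,235), pale barrel in the rack at (200,226), dark barrel at (171,232). Loose look-alikes are at (241,221) and (170,203), plus a pink one at (220,190). In the top view: jig (249,227), knob (250,243), post (244,202), rack (356,229). There the candidates are (345,229) in the rack, (312,234) and (365,272) loose on the table, and pink (321,278). By the description I choose the one in the rack, and I'll check it in one close crop.

Run:
```python
import cv2,numpy as np
a=cv2.imread("pics/scene0.png");b=cv2.imread("pics/top0.png")
f=lambda im,x,y,w,h,s:cv2.resize(im[y:y+h,x:x+w],None,fx=s,fy=s,interpolation=cv2.INTER_CUBIC)
t=np.hstack([f(b,215,190,66,75,6),f(b,328,190,66,75,6)])
u=np.hstack([f(a,270,160,100,75,4),f(a,150,185,100,75,4)])[:,:792]
im=np.zeros((750,800,3),np.uint8); im[:450,:792]=t; im[450:750,:792]=u
im=cv2.resize(im,(640,600)); cv2.imwrite("pics/c1.png",im)
```

```text
(no output)
```

View pics/c1.png

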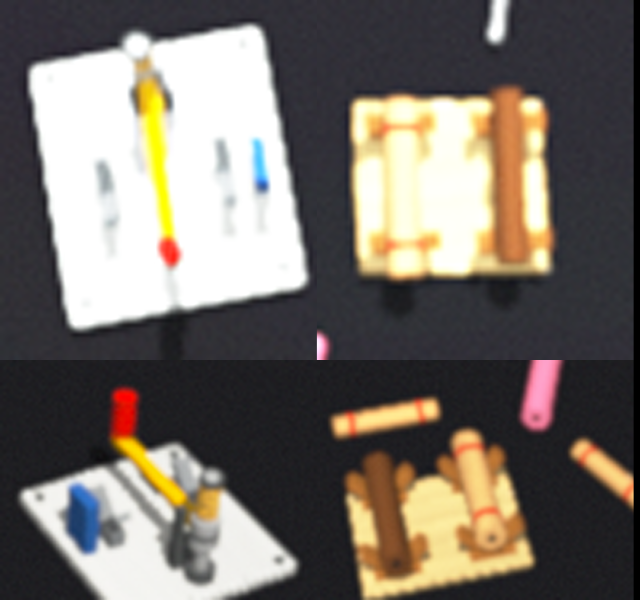

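Crop shows the rack's barrel is pale with two red bands and matches the rack's length, with the dark one beside it. Top pixels: knob crop (169,250), post (137,43), barrel ends (401,97) and (403,275). I'll measure from both views.

```bash
cat > h.py <<'E'
import numpy as np,cv2
from bench import bot
from scipy.spatial.transform import Rotation as R
def P(p):
    return p["intrinsics"]@np.c_[p["R"],p["t"]]
def ray(p,uv,z):
    d=p["R"].T@np.linalg.solve(p["intrinsics"],[*uv,1]); c=-p["R"].T@p["t"]; return c+d*(z-c[2])/d[2]
def tri(ps,uvs):
    A=[]
    for p,(u,v) in zip(ps,uvs):
        M=P(p); A+= [u*M[2]-M[0],v*M[2]-M[1]]
    X=np.linalg.svd(np.array(A))[2][-1]; return X[:3]/X[3]
def proj(p,X):
    h=np.atleast_2d(X)@p["R"].T+p["t"]; h=h@p["intrinsics"].T; return h[:,:2]/h[:,2:]
def tool(target,yaw=None):
    """target world TCP -> row shift in cm (tool axes); yaw turn of jaw axis (world angle of tool y)"""
    o=bot.get_obs(); q=o["ee_rot"]; Rt=R.from_quat([q[1],q[2],q[3],q[0]]).as_matrix()
    s=Rt.T@(np.array(target)-o["position"])*100
    y=np.arctan2(Rt[1,1],Rt[0,1]); out=[s.round(2).tolist(),"jaw ang",round(y,3)]
    if yaw is not None:
        d=(yaw-y+np.pi/2)%np.pi-np.pi/2; out+=["turn z",round(-d,3)]
    return out
E
python3 - <<'E'
from h import *
t=bot.camera_params("top");s=bot.camera_params("scene")
J=lambda x,y:(215+x/4.8-.5,190+y/4.8-.5); K=lambda x,y:(328+(x-316.8)/4.8-.5,190+y/4.8-.5)
S=lambda x,y:(270+x/3.2-.5,160+(y-360)/3.2-.5); T=lambda x,y:(150+(x-320)/3.2-.5,185+(y-360)/3.2-.5)
c=np.array([ray(t,J(*q),.012) for q in [(30,65),(262,27),(307,285),(72,328)]]);print(c.round(4).tolist(),c.mean(0))
for a,b in[(0,1),(1,2),(2,3),(3,0)]: d=c[b]-c[a];print(np.linalg.norm(d),np.arctan2(d[1],d[0]))
print("knob top tri",tri([t,s],[J(169,252),S(124,396)]),"post",tri([t,s],[J(137,43),S(211,475)]))
e=np.array([ray(t,K(*q),.035) for q in[(401,97),(403,275)]]);print("barrel",e,np.linalg.norm(e[0]-e[1]),e.mean(0))
e=[tri([t,s],[K(401,97),T(488,538)]),tri([t,s],[K(403,275),T(466,437)])];print(e)
e=np.array([ray(t,K(*q),.035) for q in[(507,88),(512,262)]]);print("dark",e,e.mean(0))
p=bot.camera_params("wrist");print({k:np.round(v,4).tolist() for k,v in p.items()})
print(bot.get_obs()["position"])
E
```

```text
[[0.6111, 0.2327, 0.012], [0.6371, 0.054, 0.012], [0.4368, 0.0232, 0.012], [0.4085, 0.1998, 0.012]] [0.52336725 0.12740312 0.012     ]
0.18061389616593332 -1.4263824671664271
0.20269174402378784 -2.9889861005410503
0.17886975265152713 1.7297762312929414
0.20531882142611096 0.16108963219747668
knob top tri [0.45003016 0.1185339  0.11260274] post [0.59863606 0.13834013 0.12734104]
barrel [[ 0.57090825 -0.22122531  0.035     ]
 [ 0.43605017 -0.21590015  0.035     ]] 0.1349631700157116 [ 0.50347921 -0.21856273  0.035     ]
[array([ 0.56951558, -0.22324117,  0.03958348]), array([ 0.43502215, -0.21759996,  0.04032611])]
dark [[ 0.57603552 -0.30167287  0.035     ]
 [ 0.44390877 -0.29736035  0.035     ]] [ 0.50997215 -0.29951661  0.035     ]
{'intrinsics': [[338.4147, 0.0, 278.1013], [0.0, 338.4147, 217.9927], [0.0, 0.0, 1.0]], 'R': [[0.4223, 0.9065, -0.001], [0.8683, -0.4041, 0.2877], [0.2604, -0.1224, -0.9577]], 't': [-0.624, -0.037, 0.378]}
[0.26346361 0.56583079 0.19893671]
```

```bash
python3 -c "
from h import *
print(tool([.47,.13,.25],1.71))"
```

```text
[[-37.12, -30.8, -5.04], 'jaw ang', np.float64(1.135), 'turn z', np.float64(-0.575)]
```

```bash
python3 -m pendant '-37 -31 -5 -.575 8.5;-37 -31 -5 -.575 8.5;-37 -31 -5 -.575 8.5;-37 -31 -5 -.575 8.5;-37 -31 -5 -.575 8.5;-37 -31 -5 -.575 8.5;-37 -31 -5 -.575 8.5;-37 -31 -5 -.575 8.5;-37 -31 -5 -.575 8.5;-37 -31 -5 -.575 8.5' 20; python3 -c "
from h import *
print(tool([.47,.13,.25],1.71))"
```

```text
time: 0.93
position: [0.4377, 0.1933, 0.2425]
ee_rot: [-0.0, -0.07, 0.998, -0.0]
ft_force: [0.8, 0.5, -0.6]
opening: 0.995
[[-2.32, -6.71, -0.75], 'jaw ang', np.float64(1.71), 'turn z', np.float64(0.0)]
```

```bash
python3 -m pendant '-2.3 -6.7 -.8 0 8.5;-2.3 -6.7 -.8 0 8.5;-2.3 -6.7 -.8 0 8.5;-2.3 -6.7 -.8 0 8.5' ; python3 -c "
from h import *
import pickle
p=bot.camera_params('wrist'); im=bot.camera('wrist'); pickle.dump(p,open('w1.pkl','wb'))
cv2.imwrite('pics/w1.png',im[:,:,::-1]); print(bot.get_obs()['qd'].round(3))
cv2.imwrite('pics/w1b.png',cv2.resize(im[:,:,::-1],(800,600)))"
```

```text
time: 1.27
position: [0.47, 0.1307, 0.2504]
ee_rot: [-0.0, -0.068, 0.998, 0.0]
ft_force: [0.2, 0.3, 0.1]
opening: 0.993
[ 0.036 -0.002  0.011  0.002  0.002  0.   ]
```

View pics/w1b.png

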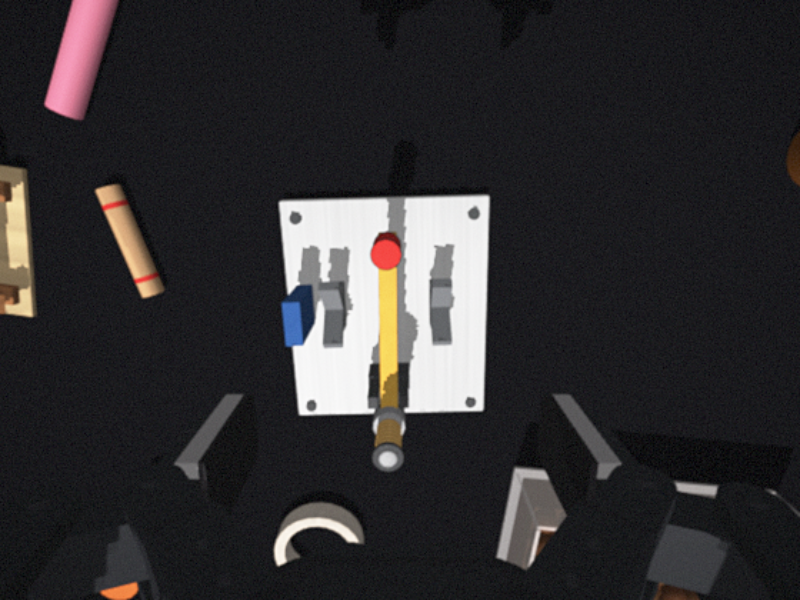

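Wrist view shows the jig square on: plate corners (280,201), (489,195), (485,411), (299,415), knob top (386,252), post top (388,458), blue stop at left (297,317), saddles (333,315) and (441,310). The bar is in the fork.

Run:
```python
from h import *
import pickle
from scipy.optimize import least_squares
p=pickle.load(open('w1.pkl','rb')); W=lambda x,y:((x+.5)/1.42857-.5,(y+.5)/1.42857-.5)
t=bot.camera_params("top");s=bot.camera_params("scene")
J=lambda x,y:(215+x/4.8-.5,190+y/4.8-.5);S=lambda x,y:(270+x/3.2-.5,160+(y-360)/3.2-.5)
c=np.array([ray(p,W(*q),.012) for q in [(280,201),(489,195),(485,411),(299,415)]]);print("plate",c.round(4).tolist(),c.mean(0).round(4))
k=ray(p,W(386,252),.112);po=ray(p,W(388,458),.125);print("knob",k,"post",po,np.hypot(*(po-k)[:2]),np.arctan2(*(po-k)[1::-1]))
print("tri knob",tri([t,p,s],[J(169,247),W(386,252),S(124,394)]),"post",tri([t,p,s],[J(137,43),W(388,458),S(211,475)]))
b=ray(p,W(*(388,270)),.069);b2=ray(p,W(388.5,405),.069);print("bar",np.arctan2(*(b2-b)[1::-1]))
for q in[(333,246),(441,246)]:pass
# stop: top face corners toward seat, z=.07
print("saddles top z .054",ray(p,W(333,283),.054),ray(p,W(441,281),.054))
```

```text
plate [[0.4381, 0.0281, 0.012], [0.4099, 0.1994, 0.012], [0.6064, 0.2332, 0.012], [0.6342, 0.059, 0.012]] [0.5221 0.1299 0.012 ]
knob [0.45128224 0.12080789 0.112     ] post [0.59474341 0.14103759 0.125     ] 0.14488046139720404 0.14008806850165847
tri knob [0.45198898 0.11860296 0.11601401] post [0.59737384 0.13935436 0.12538036]
bar 0.1332026279211275
saddles top z .054 [0.49114848 0.08281005 0.054     ] [0.47817332 0.166454   0.054     ]
```

```bash
python3 -c "
from h import *
print(tool([.451,.120,.078],1.71))"
```

```text
[[1.96, -0.93, 17.21], 'jaw ang', np.float64(1.708), 'turn z', np.float64(-0.002)]
```

```bash
python3 -m pendant '2 -.9 4 0 5;2 -.9 8 0 5;2 -.9 12 0 5;2 -.9 15 0 5;2 -.9 17.2 0 5;2 -.9 17.2 0 5;2 -.9 17.2 0 0;2 -.9 17.2 0 0;2 -.9 17.2 0 0;2 -.9 17.2 0 0' 40; python3 -m pendant '0 0 0 0 0;0 0 0 0 0'
```

```text
time: 2.15
position: [0.4528, 0.1211, 0.0805]
ee_rot: [0.002, -0.07, 0.998, 0.0]
ft_force: [-0.4, -0.7, 0.2]
opening: 0.185
time: 2.32
position: [0.4526, 0.1207, 0.0801]
ee_rot: [0.002, -0.07, 0.998, 0.0]
ft_force: [-1.2, 0.3, 3.3]
opening: 0.187
```

```bash
python3 -m pendant '0 0 -.5 0 0;0 0 -1 0 0;0 0 -1.5 0 0;0 0 -2 0 0;0 0 -2.5 0 0;0 0 -3 0 0;0 0 -3 0 0'
```

```text
time: 2.9
position: [0.4527, 0.1205, 0.1091]
ee_rot: [0.002, -0.069, 0.998, 0.0]
ft_force: [5.9, 1.3, -8.1]
opening: 0.184
```

```bash
python3 -m pendant '-.06 1.3 0 0 0;-.23 2.6 0 0 0;-.53 3.87 0 0 0;-.93 5.11 0 0 0;-1.44 6.31 0 0 0;-2.06 7.46 0 0 0;-2.78 8.54 0 0 0;-3.6 9.56 0 0 0;-4.5 10.5 0 0 0;-5.49 11.36 0 0 0'; python3 -m pendant '-.93 .68 0 0 0;-1.92 1.29 0 0 0;-2.95 1.82 0 0 0;-3.76 2.15 0 0 0;-4.44 2.4 0 0 0;-4.44 2.4 0 0 0'
```

```text
time: 3.73
position: [0.4894, 0.2386, 0.107]
ee_rot: [-0.001, -0.07, 0.998, -0.002]
ft_force: [4.4, -3.5, -8.3]
opening: 0.183
time: 4.23
position: [0.5304, 0.2695, 0.1071]
ee_rot: [-0.001, -0.07, 0.998, -0.001]
ft_force: [2.2, -4.4, -9.1]
opening: 0.183
```

```bash
python3 -m pendant '0 0 .5 0 0;0 0 1 0 0;0 0 1.5 0 0;0 0 2 0 0;0 0 2.3 0 0;0 0 2.6 0 0;0 0 2.8 0 0;0 0 2.9 0 0;0 0 2.9 0 0'
```

```text
time: 4.98
position: [0.5313, 0.2705, 0.0806]
ee_rot: [0.001, -0.07, 0.998, 0.0]
ft_force: [2.6, -4.3, -2.1]
opening: 0.185
```

```bash
python3 -m pendant '0 0 .1 0 0;0 0 .1 0 5;0 0 .1 0 5;0 0 .1 0 5;0 0 -2 0 5;0 0 -5 0 5;0 0 -9 0 5;0 0 -12 0 5;0 0 -14 0 5;0 0 -14 0 5'; python3 -c "
from h import *
print(tool([.49,-.22,.22],1.53))"
```

```text
time: 5.82
position: [0.5338, 0.2731, 0.2263]
ee_rot: [0.005, -0.07, 0.998, 0.003]
ft_force: [1.0, 0.3, 0.8]
opening: 0.587
[[11.2, -48.22, 0.29], 'jaw ang', np.float64(1.71), 'turn z', np.float64(0.18)]
```

```bash
python3 -m pendant '11.2 -48.2 .3 .18 5;11.2 -48.2 .3 .18 5;11.2 -48.2 .3 .18 5;11.2 -48.2 .3 .18 5;11.2 -48.2 .3 .18 5;11.2 -48.2 .3 .18 5;11.2 -48.2 .3 .18 5;11.2 -48.2 .3 .18 5;11.2 -48.2 .3 .18 5;11.2 -48.2 .3 .18 5' >/dev/null; python3 -c "
from h import *
print(tool([.49,-.22,.22],1.53))"
```

```text
[[-0.08, -7.46, -0.42], 'jaw ang', np.float64(1.53), 'turn z', np.float64(0.0)]
```

```bash
python3 -m pendant '0 -4 -.4 0 5;0 -7.4 -.4 0 5;0 -7.4 -.4 0 5;0 -7.4 -.4 0 5' ; python3 -c "
from h import *
import pickle
p=bot.camera_params('wrist'); im=bot.camera('wrist'); pickle.dump(p,open('w2.pkl','wb'))
cv2.imwrite('pics/w2.png',cv2.resize(im[:,:,::-1],(800,600)))"
```

```text
time: 6.98
position: [0.4896, -0.2192, 0.2198]
ee_rot: [-0.001, 0.022, 1.0, 0.001]
ft_force: [0.1, 0.1, 0.4]
opening: 0.585
```

View pics/w2.png

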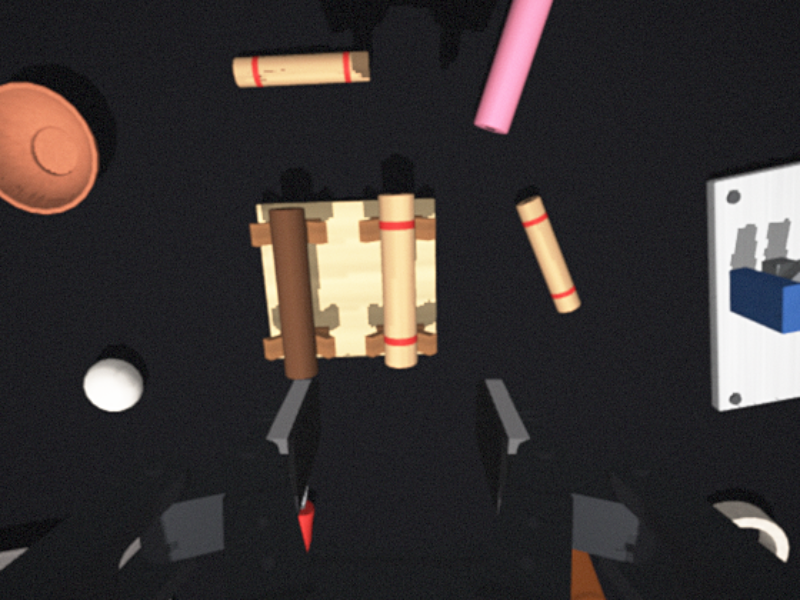

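The wrist view shows the pale banded barrel in the right trough from (396,196) to (401,366), with bands at (397,226) and (400,341). The dark one is at (293,293).

Run:
```python
from h import *
import pickle
p=pickle.load(open('w2.pkl','rb')); W=lambda x,y:((x+.5)/1.42857-.5,(y+.5)/1.42857-.5)
a,b=ray(p,W(397,226),.048),ray(p,W(400,341),.048); print(a,b,(a+b)/2)
c,d=ray(p,W(396,196),.04),ray(p,W(401,366),.04); print(c,d,np.linalg.norm(c-d),(c+d)/2)
l,r=ray(p,W(381,285),.037),ray(p,W(415,285),.037); print("width",l,r)
print("tri mid",tri([p,bot.camera_params("top")],[W(398.5,282),(328+(402-316.8)/4.8-.5,190+186/4.8-.5)]))
ax=np.arctan2(*(b-a)[1::-1]); m=(a+b)/2
print(ax,tool([m[0],m[1],.018],ax+np.pi/2))
```

```text
[ 0.45676153 -0.21755111  0.048     ] [ 0.54326265 -0.21916073  0.048     ] [ 0.50001209 -0.21835592  0.048     ]
[ 0.43653318 -0.21733661  0.04      ] [ 0.56718121 -0.21933888  0.04      ] 0.13066336725429256 [ 0.50185719 -0.21833774  0.04      ]
width [ 0.50166966 -0.23165429  0.037     ] [ 0.50283566 -0.20597335  0.037     ]
tri mid [ 0.50325293 -0.21904905  0.02844341]
-0.018605980689131395 [[-1.08, -0.06, 20.17], 'jaw ang', np.float64(1.528), 'turn z', np.float64(-0.024)]
```

```bash
python3 -m pendant '-1.1 0 4 -.024 5;-1.1 0 8 -.024 5;-1.1 0 12 -.024 5;-1.1 0 15 -.024 5;-1.1 0 18 -.024 5;-1.1 0 20.2 -.024 5;-1.1 0 20.2 -.024 5;-1.1 0 20.2 -.024 0;-1.1 0 20.2 -.024 0;-1.1 0 20.2 -.024 0' 25; python3 -m pendant '0 0 0 0 0;0 0 0 0 0;0 0 0 0 0'
```

```text
time: 7.87
position: [0.5033, -0.2192, 0.0211]
ee_rot: [0.002, 0.008, 1.0, -0.001]
ft_force: [0.4, -0.2, 0.7]
opening: 0.169
time: 8.12
position: [0.5021, -0.2194, 0.0202]
ee_rot: [0.001, 0.008, 1.0, -0.0]
ft_force: [-0.5, -0.2, -1.0]
opening: 0.001
```

```bash
python3 -c "
from h import *
im=bot.camera('wrist'); t=bot.camera('top')
a=im[:,:,::-1]; b=cv2.resize(t[180:280,300:400,::-1],(380,380),interpolation=cv2.INTER_CUBIC)
o=np.zeros((420,800,3),np.uint8);o[:,:420]=a[:,70:490];o[:380,420:]=b
cv2.imwrite('pics/w3.png',o);print(bot.get_obs()['opening'])"
```

```text
0.0001847092759320884
```

View pics/w3.png

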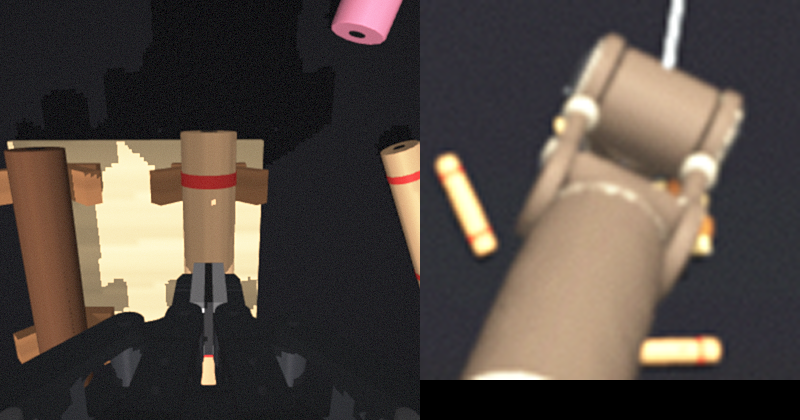

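```bash
python3 -c "
from h import *
p=bot.camera_params('wrist');o=bot.get_obs();print(o['position'],o['ft_force'],o['wrist_torque'])
c=-p['R'].T@p['t'];print('cam',c)
x,y,z=o['position']
print(proj(p,[[x,y,z],[x,y,z+.019],[.4568,-.2176,.048],[.5433,-.2192,.048],[.437,-.2173,.035],[.567,-.219,.035]])-[70,0])
for uv in [(279,181),(279,356)]: print(ray(p,uv,.048))
print('bandwidth px 183..234 ->', ray(p,(253,181),.035)-ray(p,(304,181),.035))"
```

```text
[ 0.50165916 -0.21926096  0.01969247] [-0.31129921 -0.33045049 -0.1360092 ] [-0.00049106  0.00974389 -0.02245905]
cam [ 0.42823431 -0.2180645   0.1926651 ]
[[208.05767415 254.67905077]
 [208.07274889 269.66674344]
 [210.13155438 184.50660436]
 [209.61286247 352.5461823 ]
 [209.93887493 135.87550616]
 [210.52386776 372.4641344 ]]
[ 0.4552541  -0.21806534  0.048     ]
[ 0.54538306 -0.21954532  0.048     ]
bandwidth px 183..234 -> [-0.00041529 -0.02402464  0.        ]
```

```bash
python3 -c "
from h import *
im=bot.camera('wrist')[230:420,180:380,::-1]; s=bot.camera('scene')[180:260,140:240,::-1]
o=np.zeros((570,800,3),np.uint8);o[:475,:500]=cv2.resize(im,None,fx=2.5,fy=2.5,interpolation=cv2.INTER_CUBIC);o[:240,500:800]=cv2.resize(s,(300,240),interpolation=cv2.INTER_CUBIC)
cv2.imwrite('pics/w4.png',cv2.convertScaleAbs(o,alpha=1.6,beta=15))"
```

```text
(no output)
```

View pics/w4.png

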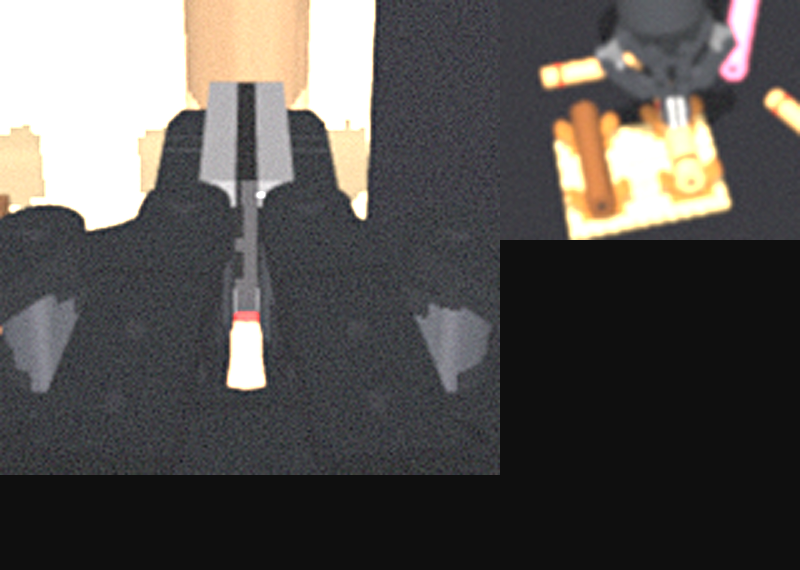

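The fingers are shut (opening 0) with their tips apparently inside or above the barrel, and the barrel sits about 6 mm high. The grasp failed, so I'll open slowly and look again.

```bash
for i in 1; do python3 -m pendant '0 0 0 0 1;0 0 0 0 1;0 0 0 0 2;0 0 0 0 2;0 0 0 0 3;0 0 0 0 3;0 0 0 0 5;0 0 0 0 5;0 0 0 0 5'; done; python3 -m pendant '0 0 -4 0 5;0 0 -8 0 5;0 0 -12 0 5;0 0 -15 0 5;0 0 -18 0 5;0 0 -20 0 5;0 0 -20 0 5;0 0 -20 0 5'; python3 -c "
from h import *
import pickle
p=bot.camera_params('wrist'); im=bot.camera('wrist'); pickle.dump(p,open('w5.pkl','wb'))
cv2.imwrite('pics/w5.png',cv2.resize(im[:,:,::-1],(800,600)))"
```

```text
time: 9.07
position: [0.5013, -0.219, 0.019]
ee_rot: [0.0, 0.008, 1.0, -0.0]
ft_force: [0.0, 0.6, 0.4]
opening: 0.584
time: 9.73
position: [0.5022, -0.2194, 0.2206]
ee_rot: [0.002, 0.008, 1.0, -0.001]
ft_force: [0.6, 0.3, -0.6]
opening: 0.586
```

View pics/w5.png

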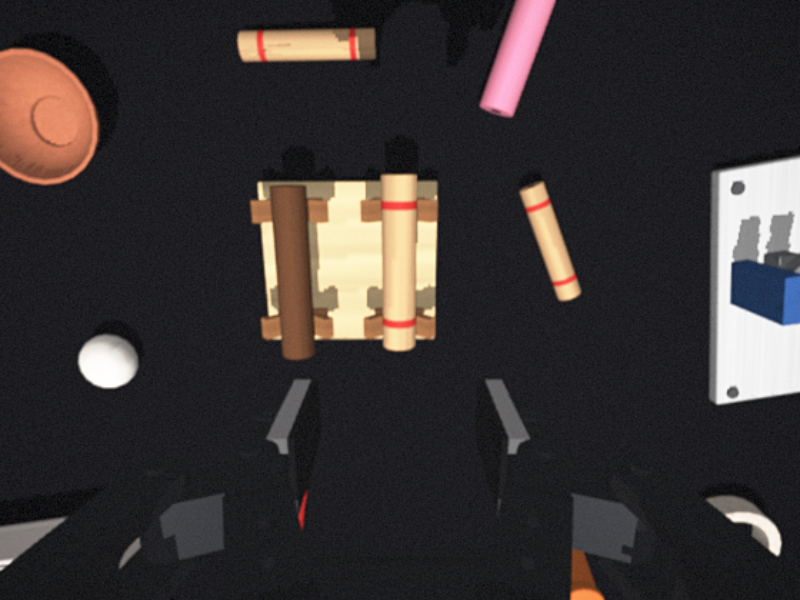

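Barrel undisturbed: ends at (399,175) and (399,349), bands at (399,206) and (399,324), dark barrel also in place. I'll triangulate its height properly between this view and the close one.

Run:
```python
from h import *
import pickle
p=pickle.load(open('w5.pkl','rb')); W=lambda x,y:((x+.5)/1.42857-.5,(y+.5)/1.42857-.5)
q=dict(p); c=np.array([0.42823431,-0.2180645,0.1926651]); q["t"]=-p["R"]@c
print("band1",tri([p,q],[W(399,206),(279,181)]),"band2",tri([p,q],[W(399,324),(279,357)]))
print("end",tri([p,q],[W(399,176),(279,134)]))
p2=pickle.load(open('w2.pkl','rb'))
for u in[(399,206),(399,324)]:print(ray(p,W(*u),.048))
im=cv2.imread('pics/w3.png')[:,:420]
print(im[60:200:1,250].tolist()[::20])
```

```text
band1 [ 0.45682728 -0.21796001  0.04137362] band2 [ 0.54114965 -0.21934528  0.0545502 ]
end [ 0.4362359  -0.21762606  0.04017998]
[ 0.45629812 -0.21769272  0.048     ]
[ 0.5433339 -0.2190878  0.048    ]
[[23, 24, 20], [19, 17, 20], [19, 20, 15], [28, 27, 31], [102, 131, 150], [105, 140, 160], [44, 68, 102]]
```

The height holds at about 35 mm. But the fingertips in the image (row 263 shut) look about 38 mm nearer the camera than the reported TCP, so the fingers probably shut above the barrel. I'll test this by going down open around the barrel while watching the force.

```bash
python3 -m pendant '0 0 4 0 5;0 0 8 0 5;0 0 12 0 5;0 0 15 0 5;0 0 18 0 5;0 0 20 0 5;0 0 20.8 0 5;0 0 20.8 0 5;0 0 20.8 0 5'; python3 -m pendant '0 0 .3 0 5;0 0 .6 0 5;0 0 .9 0 5;0 0 .9 0 5'
```

```text
time: 10.53
position: [0.5005, -0.2185, 0.0101]
ee_rot: [-0.001, 0.008, 1.0, 0.001]
ft_force: [0.1, 0.0, -0.1]
opening: 0.586
time: 10.87
position: [0.5016, -0.2191, 0.0025]
ee_rot: [0.0, 0.008, 1.0, -0.0]
ft_force: [-0.0, 0.1, 0.9]
opening: 0.586
```

```bash
python3 -m pendant '0 0 .3 0 5;0 0 .6 0 5;0 0 .6 0 5'; python3 -m pendant '0 0 .3 0 5;0 0 .6 0 5;0 0 .6 0 5'
```

```text
time: 11.12
position: [0.5009, -0.2187, -0.0044]
ee_rot: [-0.0, 0.008, 1.0, 0.0]
ft_force: [-0.8, -0.0, -0.0]
opening: 0.588
time: 11.37
position: [0.5007, -0.2186, -0.0107]
ee_rot: [-0.001, 0.008, 1.0, 0.0]
ft_force: [-0.3, -0.1, 0.0]
opening: 0.59
```

Reported TCP is now below the table with no contact, so the real tips stand about 38 mm short of the reported TCP. I'll correct for that.

```bash
python3 -m pendant '0 0 .4 0 5;0 0 .8 0 5;0 0 .8 0 5'; python3 -m pendant '0 0 .3 0 5;0 0 .3 0 5;0 0 .3 0 0;0 0 .3 0 0;0 0 .3 0 0;0 0 .3 0 0;0 0 .3 0 0' 25
```

```text
time: 11.62
position: [0.5005, -0.2186, -0.0189]
ee_rot: [-0.001, 0.008, 1.0, 0.0]
ft_force: [-0.1, 0.2, 0.0]
opening: 0.587
time: 12.2
position: [0.5014, -0.2191, -0.0208]
ee_rot: [0.0, 0.008, 1.0, -0.0]
ft_force: [-0.5, 0.2, -0.0]
opening: 0.294
```

```bash
python3 -m pendant '0 0 -1 0 0;0 0 -3 0 0;0 0 -6 0 0;0 0 -9 0 0;0 0 -12 0 0;0 0 -14 0 0;0 0 -14 0 0'; python3 -c "
from h import *
print(tool([.509,.141,.12],.153))"
```

```text
time: 12.78
position: [0.5054, -0.221, 0.1254]
ee_rot: [0.005, 0.008, 1.0, -0.003]
ft_force: [1.5, -0.1, 0.3]
opening: 0.295
[[0.25, 36.2, 0.35], 'jaw ang', np.float64(1.554), 'turn z', np.float64(1.401)]
```

```bash
python3 -m pendant '0 3 0 .1 0;0 6.5 0 .2 0;0 10 0 .3 0;0 13.5 0 .4 0;0 17 0 .52 0;0 20.5 0 .64 0;0 24 0 .76 0;0 27.5 0 .88 0;0 30.5 0 1 0;0 33 0 1.12 0'>/dev/null; python3 -c "
from h import *
print(tool([.509,.141,.12],.153))"
```

```text
[[2.36, 1.48, -0.16], 'jaw ang', np.float64(0.439), 'turn z', np.float64(0.286)]
```

```bash
python3 -m pendant '1.2 .8 0 .1 0;2.3 1.4 0 .2 0;2.3 1.4 0 .283 0;2.3 1.4 0 .283 0;2.3 1.4 0 .283 0'; python3 -c "
from h import *
import pickle
print(tool([.509,.141,.01],.153))
p=bot.camera_params('wrist'); im=bot.camera('wrist'); pickle.dump(p,open('w6.pkl','wb'))
cv2.imwrite('pics/w6.png',cv2.resize(im[:,:,::-1],(800,600)))"
```

```text
time: 14.03
position: [0.5087, 0.1378, 0.1184]
ee_rot: [-0.0, 0.647, 0.763, -0.001]
ft_force: [0.4, -0.1, -0.7]
opening: 0.298
[[0.31, 0.1, 10.84], 'jaw ang', np.float64(0.164), 'turn z', np.float64(0.011)]
```

View pics/w6.png

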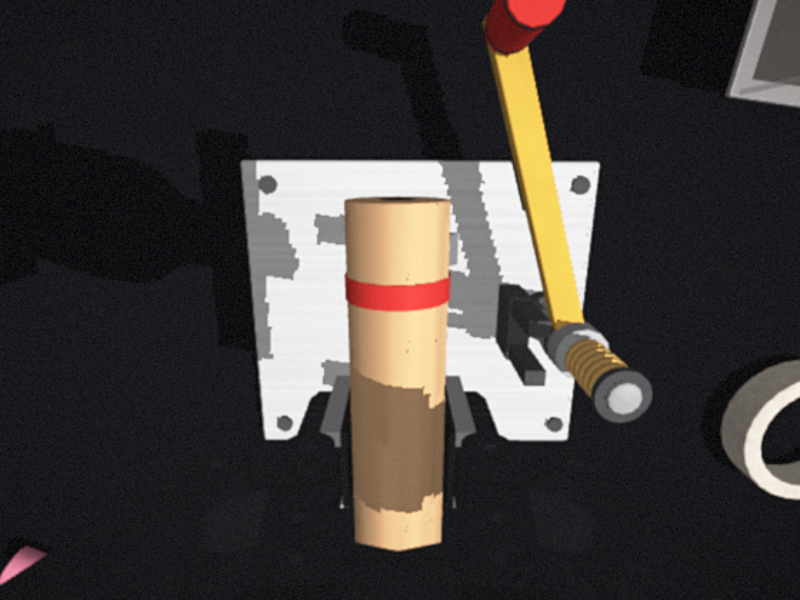

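The barrel is held square between the saddles, and the bar is well aside with its knob at (520,20). Plate corners are (242,161), (600,161), (567,438), (265,438) and the post top is (626,397). I'll refine the jig pose from these.

Run:
```python
from h import *
import pickle
p=pickle.load(open('w6.pkl','rb')); W=lambda x,y:((x+.5)/1.42857-.5,(y+.5)/1.42857-.5)
c=np.array([ray(p,W(*q),.012) for q in [(242,161),(600,161),(567,438),(265,438)]]);print(c.round(4).tolist(),c.mean(0).round(4))
for a,b in[(0,1),(1,2),(2,3),(3,0)]: d=c[b]-c[a];print(np.linalg.norm(d).round(4),np.arctan2(d[1],d[0]).round(4))
print("post",ray(p,W(626,397),.125))
for z in(.165,.175,.185): print(z,ray(p,W(398,292),z+.013), 'w',np.linalg.norm(ray(p,W(345,292),z)-ray(p,W(450,292),z)))
```

```text
[[0.4116, 0.199, 0.012], [0.6065, 0.2312, 0.012], [0.634, 0.0604, 0.012], [0.439, 0.028, 0.012]] [0.5228 0.1296 0.012 ]
0.1975 0.1639
0.1731 -1.4114
0.1977 -2.977
0.1732 1.7293
post [0.59606352 0.14165351 0.125     ]
0.165 [0.50184345 0.18142436 0.178     ] w 0.028313256258459762
0.175 [0.5014255  0.18395071 0.188     ] w 0.026073129570608762
0.185 [0.50100755 0.18647706 0.198     ] w 0.02383300288275777
```

```bash
python3 -m pendant '0 .18 1.5 0 0;0 .18 4 0 0;0 .18 6.5 0 0;0 .18 9 0 0;0 .18 10.5 0 0;0 .18 11.3 0 0;0 .18 11.5 0 0;0 .18 11.5 0 0'; python3 -m pendant '0 0 .2 0 0;0 0 .4 0 0;0 0 .4 0 0'
```

```text
time: 14.75
position: [0.5112, 0.1377, 0.0038]
ee_rot: [-0.0, 0.648, 0.762, -0.0]
ft_force: [0.2, -0.5, -0.0]
opening: 0.296
time: 15.0
position: [0.5122, 0.1382, 0.0008]
ee_rot: [0.001, 0.648, 0.762, 0.001]
ft_force: [-0.6, 0.1, -0.2]
opening: 0.296
```

```bash
python3 -m pendant '0 0 .2 0 0;0 0 .4 0 0;0 0 .4 0 0;0 0 .4 0 0'; python3 -m pendant '0 0 .1 0 0;0 0 .2 0 0;0 0 .2 0 0;0 0 .2 0 0'
```

```text
time: 15.33
position: [0.5112, 0.1381, -0.004]
ee_rot: [-0.0, 0.648, 0.762, -0.0]
ft_force: [-0.1, 0.0, -0.2]
opening: 0.294
time: 15.67
position: [0.5115, 0.1381, -0.0052]
ee_rot: [-0.0, 0.648, 0.762, -0.0]
ft_force: [-2.3, 0.1, 5.4]
opening: 0.295
```

Saddles touched (5 N up) where expected. I'll open to let the barrel settle in the V's, then regrip lightly.

```bash
python3 -m pendant '0 0 -.05 0 3.6;0 0 -.05 0 3.6;0 0 -.05 0 3.6;0 0 -.05 0 3.6;0 0 -.05 0 1.5;0 0 -.05 0 1.5;0 0 -.05 0 1.5;0 0 -.05 0 1.5;0 0 -.05 0 1.5' 20; python3 -c "
from h import *
import pickle
o=bot.get_obs();print(o['ft_force'],o['position'])
p=bot.camera_params('wrist'); im=bot.camera('wrist'); pickle.dump(p,open('w7.pkl','wb'))
cv2.imwrite('pics/w7.png',cv2.resize(im[:,:,::-1],(800,600)))"
```

```text
time: 16.42
position: [0.5107, 0.138, -0.0056]
ee_rot: [-0.0, 0.648, 0.762, -0.001]
ft_force: [-2.6, -1.1, 2.8]
opening: 0.3
[-2.62738362 -1.11162505  2.79126368] [ 0.51066707  0.13797491 -0.0056067 ]
```

View pics/w7.png

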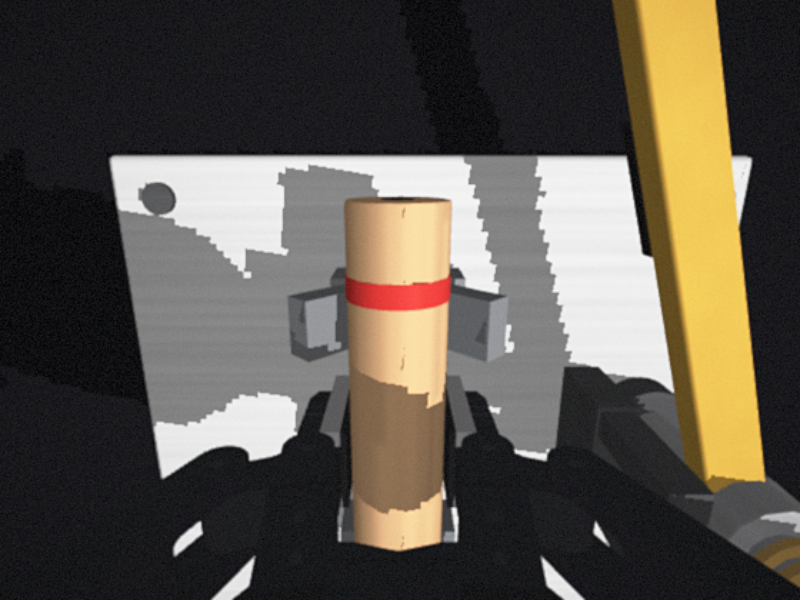

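The barrel is seated in the saddle (V at (398,325)), centred between the fingers, with the bar clear at right. Now slide it along tool -x towards the stop.

```bash
python3 -m pendant '-.2 0 0 0 1.5;-.4 0 0 0 1.5;-.6 0 0 0 1.5;-.6 0 0 0 1.5'; python3 -m pendant '-.15 0 0 0 1.5;-.3 0 0 0 1.5;-.3 0 0 0 1.5'
```

```text
time: 16.8
position: [0.5116, 0.1323, -0.0056]
ee_rot: [-0.001, 0.648, 0.762, -0.0]
ft_force: [-4.3, 2.5, 4.1]
opening: 0.296
time: 17.05
position: [0.5121, 0.1294, -0.0056]
ee_rot: [-0.001, 0.648, 0.762, -0.0]
ft_force: [-3.9, 3.3, 3.6]
opening: 0.298
```

```bash
python3 -m pendant '0 -.1 -.05 0 1.5;0 -.1 -.05 0 1.5;0 -.1 -.05 0 1.5'; python3 -m pendant '-.1 0 0 0 1.5;-.2 0 0 0 1.5;-.2 0 0 0 1.5;-.2 0 0 0 1.5'
```

```text
time: 17.3
position: [0.5129, 0.1288, -0.0049]
ee_rot: [0.001, 0.648, 0.762, 0.001]
ft_force: [0.1, 0.1, 0.5]
opening: 0.298
time: 17.63
position: [0.5124, 0.1269, -0.005]
ee_rot: [0.0, 0.648, 0.762, 0.0]
ft_force: [-0.6, 0.5, -0.1]
opening: 0.299
```

Friction is nearly gone now, so the stop will be clear in the readings.

```bash
for i in 1 ; do python3 -m pendant '-.1 0 0 0 1.5;-.1 0 0 0 1.5;-.1 0 0 0 1.5'|grep -E 'pos|ft'; done; python3 -m pendant '-.1 0 0 0 1.5;-.1 0 0 0 1.5;-.1 0 0 0 1.5'|grep -E 'pos|ft|op'
```

```text
position: [0.5123, 0.126, -0.005]
ft_force: [0.2, -0.3, 0.6]
position: [0.5124, 0.1258, -0.005]
ft_force: [-0.2, 3.9, -0.7]
opening: 0.294
```

```bash
python3 -m pendant '-.04 0 0 0 1.5;-.08 0 0 0 1.5;-.08 0 0 0 1.5;-.08 0 0 0 1.5'|grep -E 'pos|ft|op'
```

```text
position: [0.5124, 0.1259, -0.0049]
ft_force: [-1.4, 7.5, 0.0]
opening: 0.296
```

7.5 N against the stop: light but definite. Ease off, let go, rise.

```bash
python3 -m pendant '.1 0 0 0 1.5;.1 0 0 0 1.5;.1 0 0 0 4;.1 0 0 0 4;.1 0 0 0 4;.1 0 0 0 4'|grep -E 'pos|ft|op'; python3 -m pendant '0 0 -1 0 4;0 0 -3 0 4;0 0 -6 0 4;0 0 -10 0 4;0 0 -14 0 4;0 0 -18 0 4;0 0 -18 0 4;0 0 -18 0 4'; python3 -c "
from h import *
import pickle
p=bot.camera_params('wrist'); im=bot.camera('wrist'); pickle.dump(p,open('w8.pkl','wb'))
cv2.imwrite('pics/w8.png',cv2.resize(im[:,:,::-1],(800,600)))"
```

```text
position: [0.5126, 0.1248, -0.0049]
ft_force: [-0.3, 0.6, 0.3]
opening: 0.47
time: 19.63
position: [0.5154, 0.1256, 0.1795]
ee_rot: [0.003, 0.648, 0.762, 0.003]
ft_force: [0.9, 0.0, -0.2]
opening: 0.467
```

View pics/w8.png

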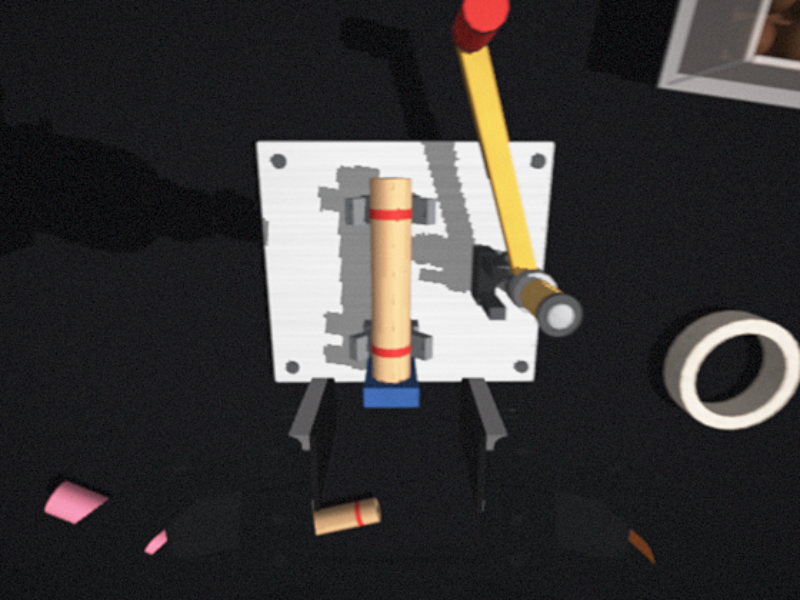

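Barrel lies in both saddles with its end on the blue stop at (391,381). Bar is aside with its knob top at (485,13), and the post top is at (560,316). Next, the knob.

Run:
```python
from h import *
import pickle
p=pickle.load(open('w8.pkl','rb')); W=lambda x,y:((x+.5)/1.42857-.5,(y+.5)/1.42857-.5)
k=ray(p,W(485,13),.112);po=ray(p,W(560,316),.125);print(k,po,np.linalg.norm((k-po)[:2]),np.arctan2(*(k-po)[1::-1]))
a=ray(p,W(391.5,180),.045);b=ray(p,W(391.5,381),.045);print(a,b,np.linalg.norm(a-b),(a+b)/2)
print(tool([.5315,.2695,.14]))
```

```text
[0.53196638 0.26783947 0.112     ] [0.59493969 0.14100243 0.125     ] 0.14160957555514142 2.031631884566191
[0.50266313 0.18967812 0.045     ] [0.52379198 0.05672609 0.045     ] 0.13462046510187012 [0.51322756 0.1232021  0.045     ]
[[13.95, 4.12, 3.68], 'jaw ang', np.float64(0.161)]
```

```bash
python3 -m pendant '3.5 1 0 0 5;7 2 0 0 5;10.5 3 0 0 5;13.5 4.1 0 0 5;13.9 4.1 0 0 5;13.9 4.1 2 0 5;13.9 4.1 4 0 5;13.9 4.1 4 0 5' >/dev/null; python3 -c "
from h import *
print(tool([.5315,.2692,.045]))"
```

```text
[[0.17, 0.76, 8.33], 'jaw ang', np.float64(0.162)]
```

```bash
python3 -m pendant '0 0 0 0 5;0 0 0 0 5' ; python3 -c "
from h import *
print(tool([.5315,.2692,.045]))"
```

```text
time: 20.52
position: [0.5301, 0.2684, 0.1345]
ee_rot: [-0.0, 0.648, 0.762, -0.001]
ft_force: [-0.0, -0.4, -0.4]
opening: 0.588
[[0.06, 0.17, 8.95], 'jaw ang', np.float64(0.161)]
```

```bash
python3 -m pendant '0 .15 2 0 5;0 .15 4 0 5;0 .15 6 0 5;0 .15 8 0 5;0 .15 8.9 0 5;0 .15 8.9 0 5;0 .15 8.9 0 5'; python3 -m pendant '0 0 0 0 0;0 0 0 0 0;0 0 0 0 0;0 0 0 0 0;0 0 0 0 0' 40
```

```text
time: 21.1
position: [0.5326, 0.2693, 0.0467]
ee_rot: [0.0, 0.648, 0.762, 0.0]
ft_force: [0.8, 0.6, -0.1]
opening: 0.584
time: 21.52
position: [0.5333, 0.2701, 0.0476]
ee_rot: [0.001, 0.648, 0.762, 0.001]
ft_force: [0.5, 1.3, 4.6]
opening: 0.227
```

```bash
python3 -m pendant '0 0 -.5 0 0;0 0 -1 0 0;0 0 -1.5 0 0;0 0 -2 0 0;0 0 -2.5 0 0;0 0 -3 0 0;0 0 -3.1 0 0;0 0 -3.1 0 0'
```

```text
time: 22.18
position: [0.5321, 0.269, 0.0773]
ee_rot: [0.0, 0.648, 0.762, -0.0]
ft_force: [0.6, -2.9, -8.5]
opening: 0.221
```

```bash
python3 -m pendant '-.44 -1.21 0 0 0;-.99 -2.41 0 0 0;-1.64 -3.53 0 0 0;-2.39 -4.59 0 0 0;-3.24 -5.58 0 0 0;-4.17 -6.49 0 0 0;-5.17 -7.31 0 0 0;-6.25 -8.04 0 0 0;-7.39 -8.67 0 0 0;-8.57 -9.19 0 0 0'; python3 -m pendant '-1.23 -.41 0 0 0;-2.5 -.72 0 0 0;-3.79 -.9 0 0 0;-5.08 -.97 0 0 0;-5.08 -.97 0 0 0;-5.08 -.97 0 0 0'
```

```text
time: 23.02
position: [0.4549, 0.1693, 0.0772]
ee_rot: [0.0, 0.648, 0.762, 0.0]
ft_force: [2.9, -0.9, -9.3]
opening: 0.22
time: 23.52
position: [0.4536, 0.1176, 0.0771]
ee_rot: [-0.0, 0.649, 0.761, 0.0]
ft_force: [2.2, -1.1, -7.8]
opening: 0.223
```

```bash
python3 -m pendant '.1 0 .2 0 0;.1 0 .5 0 0;.1 0 .8 0 0;.1 0 1.1 0 0;.1 0 1.1 0 0'|grep -E 'pos|ft'; python3 -m pendant '0 0 .2 0 0;0 0 .4 0 0;0 0 .6 0 0;0 0 .7 0 0;0 0 .7 0 0'|grep -E 'pos|ft'
```

```text
position: [0.4532, 0.1197, 0.0653]
ft_force: [0.8, 0.5, -7.7]
position: [0.4533, 0.1192, 0.0587]
ft_force: [-0.3, -0.8, -7.2]
```

```bash
python3 -m pendant '0 0 .1 0 0;0 0 .2 0 0;0 0 .2 0 0'|grep -E 'pos|ft'; python3 -m pendant '0 0 .05 0 0;0 0 .1 0 0;0 0 .1 0 0'|grep -E 'pos|ft';python3 -m pendant '0 0 .05 0 0;0 0 .1 0 0;0 0 .1 0 0'|grep -E 'pos|ft'
```

```text
position: [0.4533, 0.1192, 0.0569]
ft_force: [0.3, 0.9, -6.3]
position: [0.4533, 0.1192, 0.0562]
ft_force: [-2.1, 0.4, -4.9]
position: [0.4533, 0.1192, 0.0559]
ft_force: [-4.8, -1.1, 3.1]
```

The bar is resting on the barrel (z stopped at lift ≈ 8 mm, force gone from -7 to +3 N). Ease off slightly, release and rise clear.

```bash
python3 -m pendant '0 0 -.04 0 0;0 0 -.04 0 0;0 0 -.04 0 0'|grep -E 'pos|ft'; python3 -m pendant '0 0 0 0 1.8;0 0 0 0 2;0 0 0 0 2.2;0 0 0 0 3;0 0 0 0 4;0 0 0 0 5;0 0 0 0 5;0 0 0 0 5'; python3 -m pendant '0 0 -1 0 5;0 0 -3 0 5;0 0 -6 0 5;0 0 -9 0 5;0 0 -12 0 5;0 0 -15 0 5;0 0 -15 0 5;0 0 -15 0 5'; python3 -c "
from h import *
import pickle
p=bot.camera_params('wrist'); im=bot.camera('wrist'); pickle.dump(p,open('w9.pkl','wb'))
s=bot.camera('scene')[150:260,140:380]
o=np.zeros((600,800,3),np.uint8);o[:375,:500]=cv2.resize(im,(500,375))[:,:,::-1]
o[375:595,:480]=cv2.resize(s,(480,220),interpolation=cv2.INTER_CUBIC)[:,:,::-1]
t=bot.camera('top')[180:280,210:310];o[:300,500:]=cv2.resize(t,(300,300),interpolation=cv2.INTER_CUBIC)[:,:,::-1]
cv2.imwrite('pics/w9.png',o)"
```

```text
position: [0.4534, 0.1192, 0.0559]
ft_force: [-6.0, -0.5, 3.3]
time: 26.02
position: [0.4543, 0.1194, 0.0557]
ee_rot: [0.0, 0.648, 0.762, 0.001]
ft_force: [0.9, 0.3, -0.6]
opening: 0.586
time: 26.68
position: [0.4557, 0.1196, 0.2086]
ee_rot: [0.002, 0.648, 0.762, 0.003]
ft_force: [0.1, -1.0, -0.1]
opening: 0.588
```

View pics/w9.png

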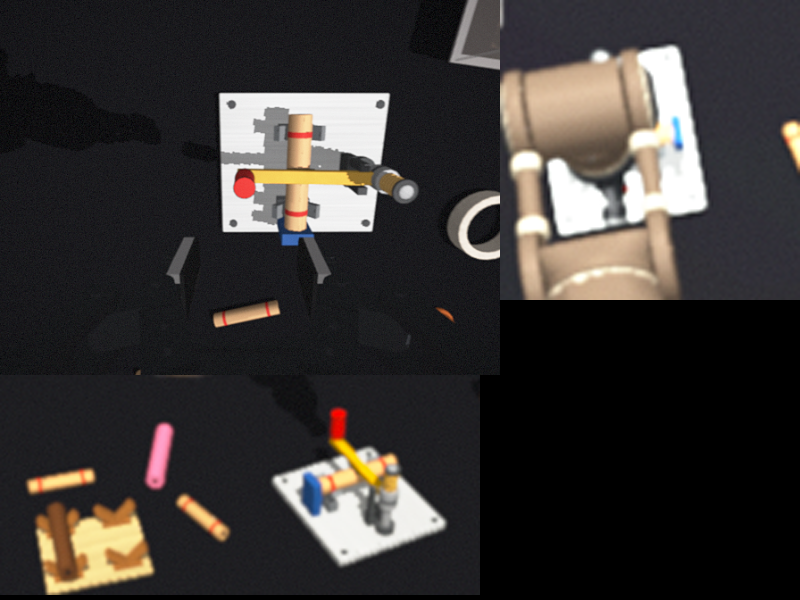

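The last picture shows the barrel in both saddles with its end on the stop at (297,230). The bar lies over it in the fork (knob at (244,185)), the dark barrel is still in the rack, and the hand is clear. Handing in.

```bash
python3 -c "
from bench import bot
o=bot.get_obs();print(o['time'],o['ft_force'],abs(o['qd']).max());print(bot.sign_off())"
```

```text
26.8333 [ 0.79662444 -0.4064779  -0.13107794] 0.01394083781313275
the job is handed in; nothing more can be done
None
```

The pale banded barrel is in the jig's saddles against the blue stop, with the clamp bar down on it. I handed the job in at about 27 s of the 72 s allowed.

- **Bar aside:** I lifted it by the knob about 29 mm, turned it about 1.25 rad aside and let it down there.
- **Barrel:** I seated it in the saddles and slid it until it pressed on the stop with about 7.5 N, inside the 3–20 N range. I then eased off and let go.
- **Clamping:** I brought the bar back at about 30 mm lift and lowered it in small steps until it rested at about 8 mm. My hand was still pressing about 3 N on the knob, and one small ease-off did not reduce that before I opened the fingers. There was no drop.
- **Last checks:** the final picture showed the barrel on the stop, the bar over it in the fork, the dark barrel still in its trough and the hand clear. The wrist force was about zero.

**What disagreed:** the real fingertips are about 37 mm short of the reported TCP.
- My first grasp at the rack shut above the barrel. It left no lasting shift: the barrel was still in its trough afterwards.
- The first hold on the knob was shallow for the same reason.
- I confirmed the offset by lowering the open fingers, reported TCP below table height, with no contact. I corrected every later grasp for it, and the openings then matched the barrel and knob sizes.

The jig's yaw came out between 0.14 and 0.16 rad depending on the features used. That is within the slack of the fork.

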